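Add the last sheet coupon to the pack in the squaring jig

TASK

The single sheet-steel test coupon lies flat on the black granite surface plate, too thin to pick up there: slide it out over the edge of the granite nearest the robot until its end sticks out well clear, then pinch that end by its two long sides and lay the coupon on top of the two coupons in the squaring jig, between the side cheeks and pointing the same way. Push all three coupons fully back against the jig's back stop so that their ends are flush, and swing the hold-down arm with the red knob down onto the pack. Do not drop the coupon on the bench, and leave the other things on the bench where they are.

Things in the scene. Friction and masses are not known exactly. Their poses are not given: they have to be found in the camera images.
- loose_coupon_center (a point): centre (half-way up) of the loose sheet-steel coupon, 150 x 50 x 3 mm, about 0.17 kg, bare grey, four small dark impressions in a row on top; it starts flat on the granite. x runs along its length away from the robot, y across its width, z up. It slides easily (friction about 0.3): a fingertip pressed on it with 5 to 10 N drags it along. It tips once its centre is past the edge
- loose_coupon_near_end (a point): middle of the loose coupon's end face nearest the robot, half-way up its thickness (75 mm from its centre)
- granite_plate: polished black granite surface plate, fixed, 200 (x) x 160 (y) x 50 mm high; origin at the centre of its underside on the bench, x away from the robot, z up. The space in front of its near face is clear down to the bench
- granite_near_edge (a point): middle of the granite's top edge nearest the robot (100 mm from the plate's centre, 50 mm above the bench)
- squaring_jig: aluminium jig, fixed; origin on the bench under it, x away from the robot. Floor (z 40 mm): a block 48 mm wide, x -60 to +45 mm, ending at the dark back stop (56 mm high). Dark side cheeks 55 mm apart, x -30 to +45 mm, upright to z 52 mm, then flared outward to z 60 mm. Open toward the robot: a coupon against the stop has its centre at x -30, its near end at x -105 mm, free space below that end
- jig_stop (a point): foot of the back stop's face, on the jig's floor, mid-way between the cheeks (x = +45, y = 0, z = 40 mm in the jig)
- pile_coupon_1_center (a point): centre (half-way up) of the lower coupon in the jig, the same kind as the loose one; it starts a few mm short of the back stop
- pile_coupon_2_center (a point): centre (half-way up) of the upper coupon in the jig, lying on the lower one; it too starts a few mm short of the back stop
- hold_down (a joint): hold-down arm: 0 = level, its rubber foot just meeting a pack of three coupons; pi/2 = upright; starts open, upright or leaning back away from the robot (limit 2.05). Stiff hinge: the arm stays where it is left; 1 to 2 N at its knob moves it
- hold_down_hinge (a point): hinge axis of the arm, along the jig's y, on top of the back stop (x +62, z +67 mm in the jig). The arm is a steel bar 14 mm wide and 8 mm thick centred on this axis; lowered, it reaches toward the robot over the pack
- red_knob (a point): centre of the red ball knob (22 mm across) on the end of the arm, 100 mm from the hinge
- parts_bin: bystander: blue parts bin with washers, origin under its centre
- caliper: bystander: vernier caliper, origin under its centre
- grease_tin: bystander: round grease tin with a silvery lid, 64 mm across, origin under its centre

How it is judged:
By the outcome, as a careful person would: the job done as asked, in the order asked, and still so for the second after the job is handed in, with the robot touching nothing.
It also fails if it takes over 56 s, if anything falls off the work surface, if the arm or the gripper's body presses on something with over 40 N, if the wrist force passes 120 N, or if a joint passes its speed limit or range.

ROBOT

A 6-joint arm with a two-finger parallel gripper is mounted at the origin on a cart in front of the work surface, level with it; the furniture and walls round the work are solid. World frame = base frame: x ahead of the robot, y to its left, z up, the work surface at z = 0. Lengths are in mm, angles in rad, forces in N, time in s.
With the tool pointing down it reaches from about 375 to 975 mm from the base axis. Payload 3.8 kg.
Tool frame: the origin (TCP) lies between the finger pads; the fingertips stand robot.tcp_to_tips ahead of it and the grasp point (between the pads) lies 2 mm behind it (robot.tcp_to_tips is the distance from the TCP to the fingertips, in mm); z points along the fingers, x is the direction in which the jaws open and shut, and the axes are right-handed (so a half turn about z gives the same grasp; the last joint's range is limited). The gripper opens to 85 mm and grips with 20 to 120 N. Pads are 22 mm wide; open, the fingers measure 114 mm over their backs; the gripper's body (76 mm by 85 mm) begins 54 mm behind the grasp point. The pads swing forward as they close: fully open they stand 13 mm farther back than shut.
Start: joints at [1.249, 0.264, 1.604, -0, 1.274, -0.037], TCP at [189.65, 647.805, 248.28] pointing down, gripper open.
Joint ranges: [-2.63, 2.63], [-0.94, 2.18], [0.31, 2.57], [-1.31, 4.45], [0, 2.66], [-2.55, 2.55]. Speed limits (rad/s): [2.57, 2.57, 3.14, 3.14, 3.14, 3.14].

INTERFACE

Orientations are given as a 3x3 rotation matrix whose columns are the frame's x, y, z axes.
In Python, from bench import sense, get_image, job_done, robot gives the robot as it stands.
- The arm moves only by the tool step_arm, never from a script. Its argument "plan" is a list of rows, each a list of 3 entries, a list of its own where there are three numbers: the shift along the tool's x, y, z in m, then the turn, a rotation vector about the tool's x, y, z in rad, then the opening, from 0 (shut) to 1 (fully open). A call has 1 to 10 rows; each row is the pose to reach, as a shift and turn from the pose commanded when the call began, along the tool's axes at that moment; what a row does not reach only later rows make up. A row lasts 1/12 s, in which the tool goes at most 41.7 mm and 7.16 degrees, less where a joint would pass 70% of its speed; a pose out of reach is approached as far as the arm can. A call with a gripper value outside its range is refused whole. The fingers move at their own pace and stop on an object; "force" is the grip in N (left out, the last holds). Time passes only in rows, so rows that repeat a pose let the fingers close. It gives the time, the measured TCP pose, the force and the opening at its end, in the units of the state.
- sense(): the state, without advancing time (a new reading comes with each control period).
- get_image(name): name is "scene" or "top"; returns a dict with "image" (384x512x3 uint8, red, green, blue), "intrinsics" (3x3 intrinsics, pixels), "k1" (the pictures are not rectified: a ray, as slopes to the right and down, at radius r is drawn at 1 + k1 r^2 times it, then the intrinsics apply), "world_from_camera" (4x4, takes a point from camera to world coordinates). Camera axes: x right, y down, z forward; pixel columns grow to the right and rows downward; lengths in mm; the calibration is good to about 2 mm. A picture is of the moment at which its call begins. There is no depth.
- job_done(): hands the job in, once; it reports no verdict.
The state is a dict: "t": time; "joint_positions": joint angles; "dq": joint speeds; "effort": joint torques, N m; "tool_pos": TCP position; "ee_rot": TCP orientation; "contact_force": force on the tool from outside, world axes, zero at the start; "torque": the same for the moment, N m; "width": finger opening in mm.
Only numpy, scipy, OpenCV 4.12 (cv2) and the standard library are available. Lean on these libraries where they do the work, as an engineer would, in place of code of your own. Each camera call takes 0.05 s, during which the arm holds its last target. There are 200 camera calls.

## Working session

There is one attempt and no reset: what is moved stays moved. The work goes in short steps, Python scripts to look and compute and a tool call to move; the robot and the scene stay as the last step left them, time stands still between calls to the robot, and variables do not carry over. Pictures are saved under pics/ and viewed, about 8 in all and at most 12, crops included, and the job is handed in when it is done.

Besides the shell and the picture viewer there is one more tool, called after ">>>" as a command line: name --argument value ..., lists and objects as JSON in quotes. step_arm: Moves the arm, as the interface text tells. Its arguments: {"type":"object","properties":{"plan":{"type":"array"},"force":{"type":"number"}},"required":["plan"]}

```bash
mkdir -p pics
cat > h.py <<'E'
import numpy as np, cv2
from bench import sense, get_image, job_done, robot
def snap(n,f=None):
    d=get_image(n)
    if f: cv2.imwrite('pics/'+f,d['image'][:,:,::-1])
    return d
def ray(d,u,v):
    K=np.array(d['intrinsics'],float);T=np.array(d['world_from_camera'])
    p=cv2.undistortPoints(np.array([[[u,v]]],float),K,np.array([d['k1'],0,0,0,0],float))[0,0]
    return T[:3,3],T[:3,:3]@np.array([p[0],p[1],1])
def onz(d,u,v,z):
    o,r=ray(d,u,v); return o+r*(z-o[2])/r[2]
def proj(d,P):
    K=np.array(d['intrinsics'],float);T=np.linalg.inv(np.array(d['world_from_camera']))
    p=T[:3,:3]@np.array(P,float)+T[:3,3]
    r=p[:2]/p[2]; r=r*(1+d['k1']*(r@r)); return K[:2,:2]@r+K[:2,2]
def tri(d1,p1,d2,p2):
    o1,a=ray(d1,*p1);o2,b=ray(d2,*p2)
    s=np.linalg.lstsq(np.c_[a,-b],o2-o1,rcond=None)[0]
    q1,q2=o1+a*s[0],o2+b*s[1]; return (q1+q2)/2,np.linalg.norm(q1-q2)
E
python3 - <<'E'
from h import *
np.set_printoptions(precision=3,suppress=True)
a=snap('scene','s0.png');b=snap('top','t0.png')
for d in(a,b): print(d['intrinsics'],d['k1'],d['world_from_camera'])
im=cv2.imread('pics/t0.png');cv2.imwrite('pics/t0b.png',cv2.resize(im,(800,600),interpolation=cv2.INTER_CUBIC))
im=cv2.imread('pics/s0.png');cv2.imwrite('pics/s0b.png',cv2.resize(im,(800,600),interpolation=cv2.INTER_CUBIC))
s=sense();print(s);print(robot)
print({k:getattr(robot,k) for k in dir(robot) if k[0]!='_'})
E
```

```text
[[347.409   0.    255.803]
 [  0.    347.409 198.094]
 [  0.      0.      1.   ]] -0.04386175169159001 [[   0.605   -0.623    0.496  111.11 ]
 [  -0.796   -0.464    0.389 -377.263]
 [  -0.012   -0.63    -0.777  810.452]
 [   0.       0.       0.       1.   ]]
[[404.081   0.    258.477]
 [  0.    404.081 191.237]
 [  0.      0.      1.   ]] -0.0869900138453833 [[  -0.003   -0.996    0.084  445.849]
 [  -1.       0.004    0.003   -0.727]
 [  -0.004   -0.084   -0.996 1276.678]
 [   0.       0.       0.       1.   ]]
{'t': 0.1, 'joint_positions': array([ 1.249,  0.265,  1.605,  0.   ,  1.274, -0.037]), 'dq': array([ 0.001,  0.   , -0.003,  0.001,  0.   , -0.001]), 'effort': array([ -0.   , -51.671, -36.859,  -0.   ,   0.006,  -0.   ]), 'tool_pos': array([189.411, 647.205, 247.071]), 'ee_rot': array([[ 0.281,  0.96 , -0.001],
       [ 0.96 , -0.281, -0.002],
       [-0.002, -0.   , -1.   ]]), 'contact_force': array([-0.552,  0.456, -0.548]), 'torque': array([-0.013,  0.014, -0.016]), 'width': 85.61976061139389}
<Robot object at 0x7fa9f4ac4050>
{'IKError': <class 'bench.IKError'>, 'tcp_to_tips': 17.0}
```

View pics/t0b.png

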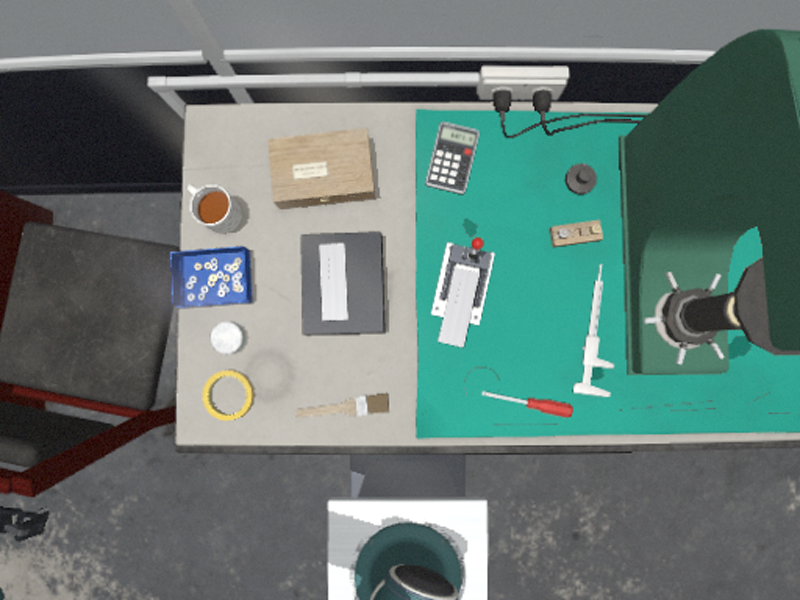

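View pics/s0b.png

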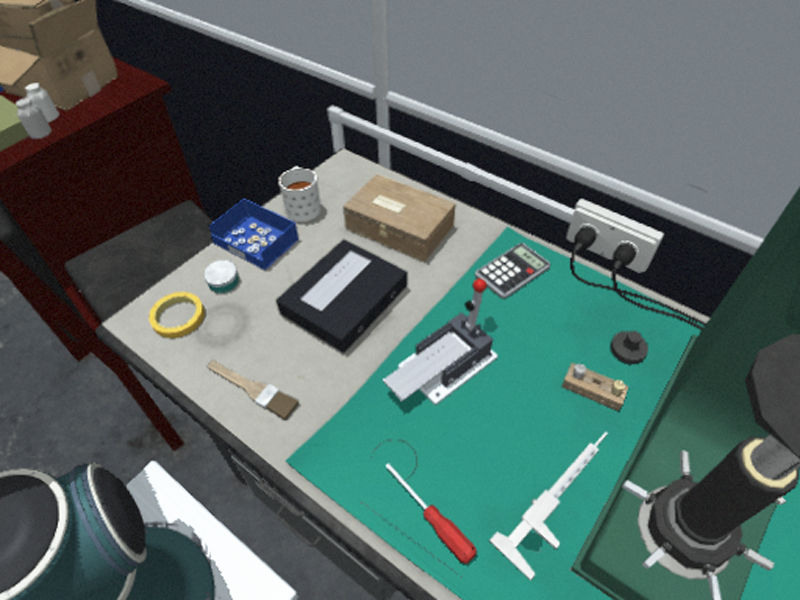

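The top view shows (800-scale pixels) the granite at x 302–385, y 233–333 with the loose coupon on it near (333,281). The jig is near (463,290) with its coupons pointing to (452,342), and the knob is at (477,243). The scene view agrees: knob at (479,285), jig coupon's near end at (400,390). Next I'll measure these.

```bash
cat > m.py <<'E'
from h import *
np.set_printoptions(precision=1,suppress=True)
def quad(d,box,lo,hi,z):
    im=d['image']; x0,y0,x1,y1=box
    g=cv2.cvtColor(im,cv2.COLOR_RGB2GRAY)[y0:y1,x0:x1]
    g=cv2.resize(g,None,fx=4,fy=4,interpolation=cv2.INTER_CUBIC)
    m=((g>=lo)&(g<=hi)).astype(np.uint8)
    c=max(cv2.findContours(m,cv2.RETR_EXTERNAL,cv2.CHAIN_APPROX_NONE)[0],key=cv2.contourArea)
    px=(c[:,0].astype(float)+.5)/4-.5+[x0,y0]
    w=np.array([onz(d,u,v,z)[:2] for u,v in px],np.float32)
    r=cv2.minAreaRect(w); return r,cv2.boxPoints(r)
def red(d,box):
    x0,y0,x1,y1=box; im=d['image'][y0:y1,x0:x1].astype(int)
    m=((im[:,:,0]>110)&(im[:,:,1]<80)&(im[:,:,2]<80)).astype(np.uint8)
    n,_,st,ce=cv2.connectedComponentsWithStats(m); i=1+np.argmax(st[1:,4]); return ce[i]+[x0,y0],st[i,4]
E
python3 - <<'E'
from m import *
a=snap('scene');b=snap('top')
print('coupon top',quad(b,(196,150,244,212),120,255,53))
print('granite top',quad(b,(186,140,256,222),0,119,50))
ra=red(a,(290,170,325,205));rb=red(b,(295,145,315,165));print(ra,rb,tri(a,ra[0],b,rb[0]))
im=b['image'][140:230,272:322];cv2.imwrite('pics/j.png',cv2.resize(im[:,:,::-1],None,fx=6.6,fy=6.6,interpolation=cv2.INTER_CUBIC))
im=a['image'][165:265,235:325];cv2.imwrite('pics/j2.png',cv2.resize(im[:,:,::-1],None,fx=6,fy=6,interpolation=cv2.INTER_CUBIC))
c=cv2.hconcat([cv2.resize(cv2.imread('pics/j.png'),(333,600)),cv2.resize(cv2.imread('pics/j2.png'),(450,500)).__class__(0) if False else cv2.copyMakeBorder(cv2.resize(cv2.imread('pics/j2.png'),(450,500)),0,100,0,0,cv2.BORDER_CONSTANT)])
cv2.imwrite('pics/jj.png',c)
E
```

```text
coupon top (((583.724853515625, 142.1044464111328), (158.21426391601562, 56.96188735961914), 2.092664957046509), array([[503.6, 167.7],
       [505.7, 110.8],
       [663.8, 116.5],
       [661.7, 173.5]], dtype=float32))
granite top (((581.224365234375, 120.09444427490234), (200.72799682617188, 168.6027374267578), 1.5630137920379639), array([[478.6, 201.6],
       [483.2,  33.1],
       [683.9,  38.6],
       [679.3, 207.1]], dtype=float32))
(array([306.5, 181.8]), np.int32(47)) (array([304.9, 155.4]), np.int32(38)) (array([ 638.4, -125.7,  168.1]), np.float64(2.0181457431001246))
```

View pics/jj.png

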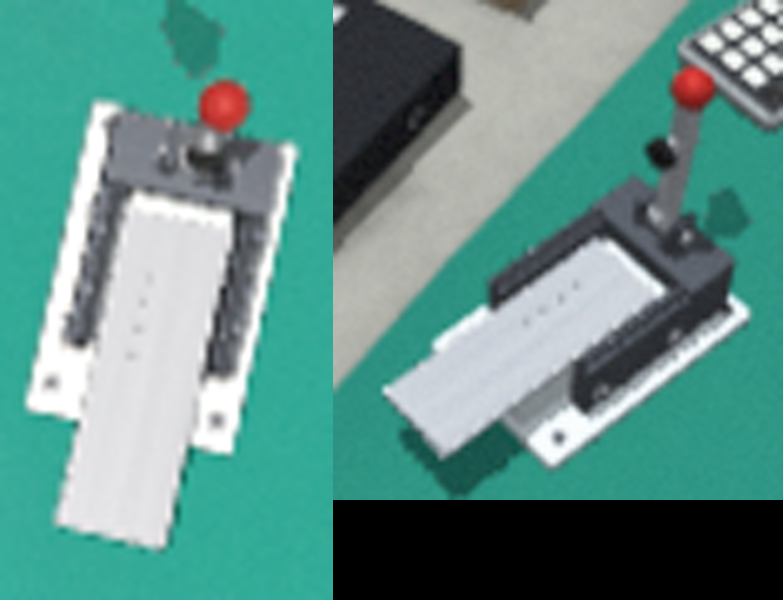

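Run:
```python
from m import *
b=snap('top');im=b['image']
f=4;x0,y0=265,140
c=cv2.resize(im[y0:235,x0:325],None,fx=f,fy=f,interpolation=cv2.INTER_CUBIC)
hsv=cv2.cvtColor(c,cv2.COLOR_RGB2HSV); m=(hsv[:,:,1]<90)
P=lambda i,j:((i+.5)/f-.5+x0,(j+.5)/f-.5+y0)
def line(rows,side,z):
    w=[]
    for j in rows:
        r=np.flatnonzero(m[j]); 
        if len(r): w.append(onz(b,*P(r[0]-.5 if side==0 else r[-1]+.5,j),z)[:2])
    vx,vy,x,y=cv2.fitLine(np.array(w,np.float32),cv2.DIST_HUBER,0,.01,.01).ravel()
    if vx<0: vx,vy=-vx,-vy
    return np.array([x,y]),np.degrees(np.arctan2(vy,vx))
# crop rows: plate v 158..200, coupon overhang v 210..219
v=lambda q:range(int((q[0]-y0)*f),int((q[1]-y0)*f))
L=line(v((163,197)),0,3);R=line(v((167,203)),1,3);print('plate',L,R)
l=line(v((205,215)),0,46);r=line(v((210,219)),1,46);print('coupon',l,r)
# near end: along columns, lowest
w=[]
for i in range(int((284-x0)*f),int((294-x0)*f)):
    q=np.flatnonzero(m[:,i]); w.append(onz(b,*P(i,q[-1]+.5),46)[:2])
w=np.array(w,np.float32);e=cv2.fitLine(w,cv2.DIST_HUBER,0,.01,.01).ravel();print('end',e,np.degrees(np.arctan2(e[1],e[0])))
y=np.radians(-12.2);d=np.array([np.cos(y),np.sin(y)]);n=np.array([-d[1],d[0]])
print('plate mid off',((L[0]+R[0])/2)@n,(L[0]-R[0])@n,'coupon',((l[0]+r[0])/2)@n,(l[0]-r[0])@n,'end along',e[2:]@d)
print('knob',np.array([638.4,-125.7])@n,np.array([638.4,-125.7])@d)
```

```text
plate (array([586.9, -15.8], dtype=float32), np.float32(-0.2676982)) (array([ 574.4, -164.8], dtype=float32), np.float32(-13.17384))
coupon (array([493.9, -14.9], dtype=float32), np.float32(-0.25696284)) (array([ 479.8, -117.4], dtype=float32), np.float32(-11.398495))
end [  0.2   1.  460.3 -87.7] 75.58901
plate mid off 34.44873267801693 148.30459231072044 coupon 38.25798105427191 103.15539257841047 end along 468.4288470449281
knob 12.048572145357852 650.5458338266859
```

```bash
cat > jig.py <<'E'
from m import *
b=snap('top');im=b['image']
f=4;x0,y0=272,140
c=cv2.resize(im[y0:235,x0:325],None,fx=f,fy=f,interpolation=cv2.INTER_CUBIC)
hsv=cv2.cvtColor(c,cv2.COLOR_RGB2HSV); m=(hsv[:,:,1]<90)
P=lambda i,j:((i+.5)/f-.5+x0,(j+.5)/f-.5+y0)
def line(rows,side,z):
    w=[]
    for j in rows:
        r=np.flatnonzero(m[j]); 
        if len(r): w.append(onz(b,*P(r[0]-.5 if side==0 else r[-1]+.5,j),z)[:2])
    vx,vy,x,y=cv2.fitLine(np.array(w,np.float32),cv2.DIST_HUBER,0,.01,.01).ravel()
    if vx<0: vx,vy=-vx,-vy
    return np.array([x,y]),np.degrees(np.arctan2(vy,vx))
v=lambda q:range(int((q[0]-y0)*f),int((q[1]-y0)*f))
L=line(v((163,197)),0,3);R=line(v((167,203)),1,3);print('plate',L,R)
l=line(v((205,215)),0,46);r=line(v((210,219)),1,46);print('coupon',l,r)
y=np.radians(-12.2);d=np.array([np.cos(y),np.sin(y)]);n=np.array([-d[1],d[0]])
print('plate mid off',((L[0]+R[0])/2)@n,(L[0]-R[0])@n,'coupon',((l[0]+r[0])/2)@n,(l[0]-r[0])@n)
# impressions: dark spots on the pile coupon
g=cv2.cvtColor(im,cv2.COLOR_RGB2GRAY)
for nm,box,z in(('pile',(284,170,305,215),46),('loose',(206,162,220,200),53)):
    x0,y0,x1,y1=box;p=cv2.resize(g[y0:y1,x0:x1],None,fx=4,fy=4,interpolation=cv2.INTER_CUBIC)
    h=cv2.morphologyEx(p,cv2.MORPH_BLACKHAT,np.ones((13,13)))
    k,_,st,ce=cv2.connectedComponentsWithStats((h>25).astype(np.uint8))
    for s,q in zip(st[1:],ce[1:]):
        if s[4]>5: print(nm,s[4],onz(b,*((q+.5)/4-.5+[x0,y0]),z)[:2])
E
python3 jig.py
```

```text
plate (array([590.6, -64.1], dtype=float32), np.float32(-12.906403)) (array([ 574.4, -164.8], dtype=float32), np.float32(-13.14479))
coupon (array([493.7, -66.5], dtype=float32), np.float32(-13.651923)) (array([ 479.8, -117.4], dtype=float32), np.float32(-11.085417))
plate mid off 11.223560161513209 101.82117922556789 coupon 13.014898145452056 52.66918101025137
pile 436 [591.8 -84.4]
pile 13 [615.4 -95.7]
pile 145 [ 614.4 -128. ]
pile 37 [599.6 -78.8]
pile 7 [583.7 -74.4]
pile 288 [ 549.8 -133.8]
pile 43 [549.8 -74.9]
pile 9 [547.3 -81.1]
pile 14 [523.  -74.1]
pile 67 [ 514.4 -134.7]
pile 10 [ 515.3 -125.7]
pile 78 [ 500.9 -124. ]
pile 29 [ 488.6 -120.7]
pile 8 [ 479.3 -116.5]
loose 12 [628.1 151.4]
loose 8 [615.7 151.3]
loose 11 [605.7 151.4]
loose 12 [593.4 151.2]
```

```bash
cat > go.py <<'E'
import sys
from h import *
from scipy.spatial.transform import Rotation as R
np.set_printoptions(precision=4,suppress=True)
# usage: go.py x y z yawdeg(tool x)  -> tool shift in m, turn
x,y,z,a=map(float,sys.argv[1:5]); s=sense(); Rm=np.array(s['ee_rot'])
c,q=np.cos(np.radians(a)),np.sin(np.radians(a))
T=np.array([[c,q,0],[q,-c,0],[0,0,-1]])
dp=np.array([x,y,z])-s['tool_pos']
print('shift',Rm.T@dp/1000,'dist',np.linalg.norm(dp),'turn',R.from_matrix(Rm.T@T).as_rotvec(),'q',s['joint_positions'],'F',s['contact_force'],'p',s['tool_pos'],'w',s['width'],'t',s['t'])
E
python3 go.py 600 142 150 92.1
```

```text
shift [-0.3698  0.5359  0.0981] dist 658.5021680163293 turn [-0.0002  0.0008 -0.3215] q [ 1.2491  0.2642  1.6045 -0.      1.2737 -0.0369] F [-0.0231 -1.5524 -0.0409] p [189.5811 647.5867 247.7933] w 85.55877032520984 t 0.3
```

>>> step_arm --plan '[[[-0.037,0.0536,0],[0,0,-0.032],0],[[-0.074,0.107,0],[0,0,-0.064],0],[[-0.111,0.161,0],[0,0,-0.096],0],[[-0.148,0.214,0],[0,0,-0.128],0],[[-0.185,0.268,0],[0,0,-0.16],0],[[-0.222,0.322,0.01],[0,0,-0.192],0],[[-0.259,0.375,0.02],[0,0,-0.224],0],[[-0.296,0.429,0.04],[0,0,-0.256],0],[[-0.333,0.482,0.06],[0,0,-0.288],0],[[-0.37,0.536,0.08],[0,0,-0.3215],0]]' --force 60

```text
t: 1.13
tool_pos: [451.9, 324.5, 220.2]
ee_rot: [[-0.038, 0.999, 0.001], [0.999, 0.038, 0.001], [0.001, 0.001, -1.0]]
contact_force: [0.8, -0.4, -0.7]
width: -0.1
```

```bash
python3 go.py 600 142 80 92.1
```

```text
shift [-0.1882  0.1407  0.1402] dist 273.66026206044813 turn [ 0.0015 -0.0009  0.0018] q [ 0.578   0.0591  1.893  -0.      1.1878 -1.0312] F [ 0.8408 -0.3681 -0.71  ] p [451.9479 324.5209 220.2022] w -0.11007899518051777 t 1.1333
```

>>> step_arm --plan '[[[-0.03,0.023,0.01],[0,0,0],0],[[-0.06,0.046,0.02],[0,0,0],0],[[-0.09,0.069,0.04],[0,0,0],0],[[-0.12,0.092,0.06],[0,0,0],0],[[-0.15,0.115,0.08],[0,0,0],0],[[-0.175,0.132,0.1],[0,0,0],0],[[-0.188,0.14,0.12],[0,0,0],0],[[-0.188,0.14,0.13],[0,0,0],0],[[-0.188,0.14,0.13],[0,0,0],0],[[-0.188,0.14,0.13],[0,0,0],0]]'

```text
t: 1.97
tool_pos: [596.6, 143.7, 89.1]
ee_rot: [[-0.036, 0.999, -0.002], [0.999, 0.036, 0.0], [0.0, -0.002, -1.0]]
contact_force: [0.3, 0.2, 1.0]
width: -0.1
```

```bash
python3 go.py 600 142 70 92.1
```

```text
shift [-0.0018  0.0034  0.0191] dist 19.434498697464154 turn [-0.0021 -0.0001 -0.0002] q [ 0.1955  0.2936  1.8799  0.0006  0.9702 -1.4121] F [0.3065 0.2379 0.9579] p [596.6064 143.6574  89.064 ] w -0.1362091172749293 t 1.9667
```

>>> step_arm --plan '[[[-0.002,0.003,0.008],[0,0,0],0],[[-0.002,0.003,0.014],[0,0,0],0],[[-0.002,0.003,0.017],[0,0,0],0],[[-0.002,0.003,0.018],[0,0,0],0],[[-0.002,0.003,0.019],[0,0,0],0],[[-0.002,0.003,0.019],[0,0,0],0],[[-0.002,0.003,0.019],[0,0,0],0]]'

```text
t: 2.55
tool_pos: [600.7, 141.7, 71.0]
ee_rot: [[-0.037, 0.999, 0.0], [0.999, 0.037, 0.0], [0.0, 0.0, -1.0]]
contact_force: [0.5, 0.4, 0.2]
width: -0.2
```

>>> step_arm --plan '[[[0,0,0.001],[0,0,0],0],[[0,0,0.002],[0,0,0],0],[[0,0,0.002],[0,0,0],0],[[0,0,0.002],[0,0,0],0]]'

```text
t: 2.88
tool_pos: [601.2, 141.6, 70.1]
ee_rot: [[-0.037, 0.999, 0.001], [0.999, 0.037, 0.0], [0.0, 0.001, -1.0]]
contact_force: [-2.2, -0.2, 4.7]
width: 0.2
```

>>> step_arm --plan '[[[0,0,0.001],[0,0,0],0],[[0,0,0.001],[0,0,0],0],[[0,-0.003,0.001],[0,0,0],0],[[0,-0.006,0.001],[0,0,0],0],[[0,-0.009,0.001],[0,0,0],0],[[0,-0.012,0.001],[0,0,0],0],[[0,-0.015,0.001],[0,0,0],0]]'

```text
t: 3.47
tool_pos: [588.3, 141.3, 70.1]
ee_rot: [[-0.037, 0.999, 0.006], [0.999, 0.037, 0.001], [0.001, 0.006, -1.0]]
contact_force: [2.2, 0.4, 5.0]
width: 0.2
```

Run:
```python
from m import *
print(sense()['contact_force'],sense()['tool_pos'])
b=snap('top','t1.png');a=snap('scene')
i=b['image'][130:230,180:260][:,:,::-1];k=a['image'][140:230,170:270][:,:,::-1]
cv2.imwrite('pics/d1.png',cv2.hconcat([cv2.resize(i,(400,500)),cv2.resize(k,(400,360)).copy() if 0 else cv2.copyMakeBorder(cv2.resize(k,(400,360)),0,140,0,0,0)]))
```

```text
[2.2 0.4 5. ] [588.3 141.3  70.1]
```

View pics/d1.png

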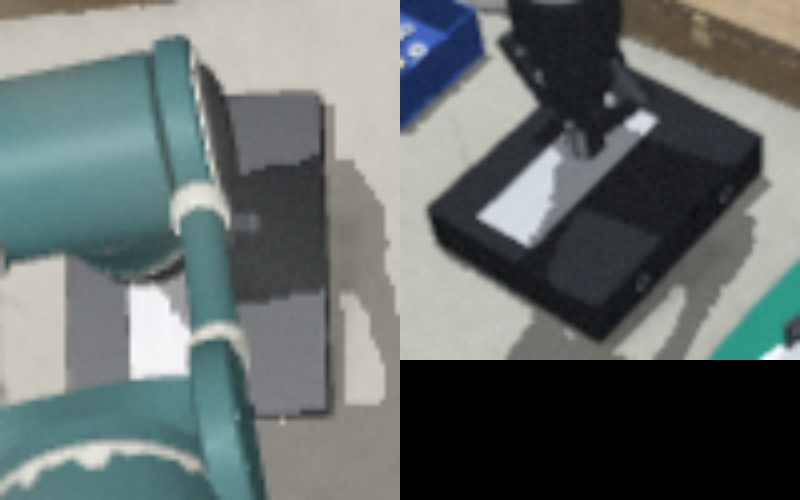

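The crop of the scene shows the fingertips on the coupon. Its near-end corners are at about (477,213) and (527,248), which is pixels (189.2,193.2) and (201.8,202.0) in the full picture.

Run:
```python
from m import *
a=snap('scene');p,q=onz(a,189.2,193.2,53),onz(a,201.8,202,53);print(p,q,(p+q)/2)
# granite near edge in the scene, original mask
print(proj(a,(508.7,142,53)),proj(a,(494,142,53)),proj(a,(481,124,50)))
```

```text
[495.5 164.8  53. ] [493.5 114.   53. ] [494.5 139.4  53. ]
[198.2 194. ] [194.6 197.2] [196.3 203.8]
```

>>> step_arm --plan '[[[0,-0.005,0],[0,0,0],0],[[0,-0.011,0],[0,0,0],0],[[0,-0.017,0],[0,0,0],0],[[0,-0.023,0],[0,0,0],0],[[0,-0.029,0],[0,0,0],0],[[0,-0.035,0],[0,0,0],0],[[0,-0.041,0],[0,0,0],0],[[0,-0.045,0],[0,0,0],0],[[0,-0.045,0],[0,0,0],0]]'

```text
t: 4.37
tool_pos: [542.3, 139.7, 70.0]
ee_rot: [[-0.037, 0.999, 0.005], [0.999, 0.037, 0.001], [0.001, 0.005, -1.0]]
contact_force: [-0.2, 0.2, 8.3]
width: -0.1
```

Run:
```python
from m import *
a=snap('scene');print(sense()['contact_force'],sense()['tool_pos'])
g=cv2.cvtColor(a['image'],cv2.COLOR_RGB2GRAY)
i=cv2.resize(a['image'][150:240,150:270][:,:,::-1],None,fx=6,fy=6,interpolation=cv2.INTER_CUBIC);cv2.imwrite('pics/d2.png',i)
```

```text
[-0.5  0.1  8.6] [542.3 139.7  70. ]
```

View pics/d2.png

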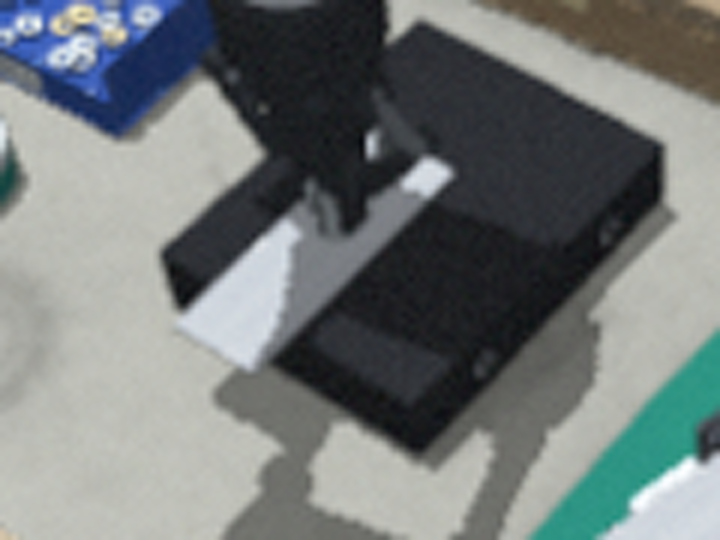

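The coupon now overhangs, with near-end corners at crop (177,325) and (250,370). That's about 31 mm out by travel, so I'll drag another 26 mm and lift.

>>> step_arm --plan '[[[0,-0.006,0],[0,0,0],0],[[0,-0.012,0],[0,0,0],0],[[0,-0.018,0],[0,0,0],0],[[0,-0.023,0],[0,0,0],0],[[0,-0.025,0],[0,0,0],0],[[0,-0.025,0],[0,0,0],0],[[0,-0.025,-0.01],[0,0,0],0],[[0,-0.025,-0.03],[0,0,0],0],[[0,-0.025,-0.06],[0,0,0],0.5],[[0,-0.025,-0.09],[0,0,0],1]]'

```text
t: 5.25
tool_pos: [514.0, 138.0, 157.6]
ee_rot: [[-0.037, 0.999, -0.004], [0.999, 0.037, -0.001], [-0.001, -0.004, -1.0]]
contact_force: [1.1, 0.9, -0.2]
width: 23.4
```

```bash
python3 - <<'E'
from m import *
a=snap('scene');print(sense()['contact_force'],sense()['tool_pos'])
for p in((179.5,204.2),(191.7,211.7)): print('before',onz(a,*p,53))
x0,y0=150,170;c=cv2.resize(a['image'][y0:240,x0:270],None,fx=6,fy=6,interpolation=cv2.INTER_CUBIC);cv2.imwrite('pics/d3.png',c[:,:,::-1])
E
python3 go.py 441 136 100 92.1
```

```text
[2.2 0.8 4.3] [518.7 139.  165.3]
before [450.4 158.6  53. ]
before [451.9 113.1  53. ]
shift [-0.0003 -0.0782  0.0646] dist 101.49928075862513 turn [ 0.008  -0.0015 -0.    ] q [ 0.2155  0.0669  1.9918  0.      1.0747 -1.392 ] F [2.1573 0.7788 4.2844] p [518.6699 139.0175 165.2717] w 30.933700252014983 t 5.3
```

View pics/d3.png

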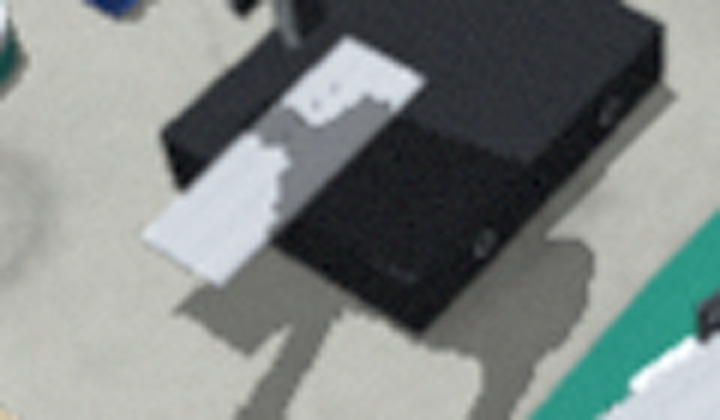

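The coupon now sticks out over the near edge. Its corners in the crop are (142,235), (220,285), (347,37) and (427,80).

Run:
```python
from m import *
a=snap('scene');P=[]
for x,y in((142,235),(220,285),(347,37),(427,80)):
    P.append(onz(a,(x+.5)/6-.5+150,(y+.5)/6-.5+170,53)); print(P[-1])
P=np.array(P);n=(P[0]+P[1])/2;f=(P[2]+P[3])/2;print(n,f,(n+f)/2,np.linalg.norm(f-n),np.degrees(np.arctan2(*(f-n)[1::-1])))
```

```text
[428.7 161.1  53. ]
[429.9 112.2  53. ]
[576.8 168.7  53. ]
[579.  118.1  53. ]
[429.3 136.7  53. ] [577.9 143.4  53. ] [503.6 140.   53. ] 148.80477986504832 2.5872702623587958
```

```bash
python3 go.py 445 137.7 46 92.3
```

```text
shift [ 0.001  -0.0755  0.117 ] dist 139.22713848255404 turn [ 0.0099 -0.0018 -0.0035] q [ 0.2155  0.0685  1.9932  0.      1.0698 -1.392 ] F [0.9741 0.6523 0.0325] p [519.2904 139.165  163.7412] w 38.02253412181342 t 5.35
```

>>> step_arm --plan '[[[0.001,-0.02,0],[0,0,0],1],[[0.001,-0.045,0],[0,0,0],1],[[0.001,-0.07,0.02],[0,0,0],1],[[0.001,-0.072,0.05],[0,0,-0.003],1],[[0.001,-0.072,0.065],[0,0,-0.003],1],[[0.001,-0.072,0.065],[0,0,-0.003],1],[[0.001,-0.072,0.065],[0,0,-0.003],1]]'

```text
t: 5.93
tool_pos: [442.3, 136.4, 91.7]
ee_rot: [[-0.04, 0.999, -0.003], [0.999, 0.04, -0.001], [-0.001, -0.003, -1.0]]
contact_force: [0.2, 0.6, 0.4]
width: 85.4
```

```bash
python3 go.py 445 137.7 46 92.3
```

```text
shift [0.0012 0.0029 0.0457] dist 45.818335276999626 turn [-0.0031  0.0006 -0.0005] q [ 0.2453  0.0223  2.1929  0.      0.9296 -1.3652] F [0.2312 0.6235 0.4484] p [442.2917 136.3799  91.7192] w 85.37018877079775 t 5.9333
```

>>> step_arm --plan '[[[0.001,0.003,0.015],[0,0,0],1],[[0.001,0.003,0.03],[0,0,0],1],[[0.001,0.003,0.042],[0,0,0],1],[[0.001,0.003,0.046],[0,0,0],1],[[0.001,0.003,0.046],[0,0,0],1],[[0.001,0.003,0.046],[0,0,0],0.45],[[0.001,0.003,0.046],[0,0,0],0.45],[[0.001,0.003,0.046],[0,0,0],0.45],[[0.001,0.003,0.046],[0,0,0],0.45],[[0.001,0.003,0.046],[0,0,0],0.45]]' --force 90

```text
t: 6.77
tool_pos: [447.7, 138.1, 47.8]
ee_rot: [[-0.04, 0.999, 0.002], [0.999, 0.04, 0.001], [0.0, 0.002, -1.0]]
contact_force: [-0.7, 1.1, 4.2]
width: 46.9
```

```bash
python3 go.py 445 137.7 46 92.3
```

```text
shift [-0.0003 -0.0027  0.0018] dist 3.2576333649701437 turn [ 0.0021 -0.0004 -0.0005] q [ 0.246   0.0976  2.2132 -0.      0.8286 -1.3644] F [-0.6726  1.06    4.2432] p [447.6572 138.0741  47.847 ] w 46.9396484469391 t 6.7667
```

>>> step_arm --plan '[[[0,0,0],[0,0,0],0.3],[[0,0,0],[0,0,0],0.3],[[0,0,0],[0,0,0],0.3]]'

```text
t: 7.02
tool_pos: [447.6, 138.1, 47.5]
ee_rot: [[-0.04, 0.999, 0.002], [0.999, 0.04, 0.001], [0.0, 0.002, -1.0]]
contact_force: [-0.0, -1.2, 4.6]
width: 47.0
```

Run:
```python
from m import *
a=snap('scene');print(sense()['contact_force'],sense()['tool_pos'])
c=cv2.resize(a['image'][170:240,140:240],None,fx=7,fy=7,interpolation=cv2.INTER_CUBIC);cv2.imwrite('pics/d4.png',c[:,:,::-1])
```

```text
[ 0.2 -0.7  5.9] [447.7 138.1  47.5]
```

View pics/d4.png

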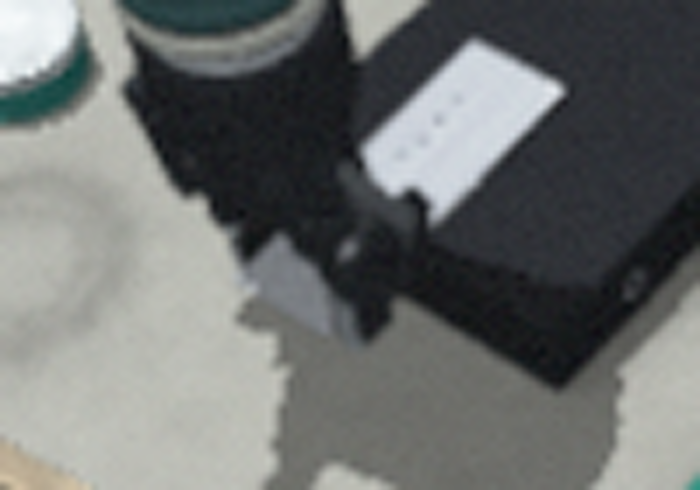

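The coupon is held between the pads with both fingers on its long sides. The opening is steady at 47 mm. Now I'll lift.

>>> step_arm --plan '[[[0,0,-0.004],[0,0,0],0.3],[[0,0,-0.01],[0,0,0],0.3],[[0,0,-0.02],[0,0,0],0.3],[[0,0,-0.03],[0,0,0],0.3],[[0,0,-0.045],[0,0,0],0.3],[[0,0,-0.06],[0,0,0],0.3],[[0,0,-0.065],[0,0,0],0.3],[[0,0,-0.065],[0,0,0],0.3],[[0,0,-0.065],[0,0,0],0.3]]' --force 110

```text
t: 7.82
tool_pos: [446.7, 137.9, 112.0]
ee_rot: [[-0.04, 0.999, 0.001], [0.999, 0.04, 0.0], [0.0, 0.001, -1.0]]
contact_force: [-0.3, 0.3, -2.8]
width: 45.9
```

```bash
python3 go.py 442 -81.8 110 77
python3 - <<'E'
from m import *
a=snap('scene');b=snap('top')
c=cv2.resize(a['image'][140:240,140:260],None,fx=4,fy=4,interpolation=cv2.INTER_CUBIC)
e=cv2.resize(b['image'][140:240,190:250],None,fx=4,fy=4,interpolation=cv2.INTER_CUBIC)
cv2.imwrite('pics/d5.png',cv2.hconcat([c,e])[:,:,::-1])
E
```

```text
shift [-0.2193 -0.0134  0.002 ] dist 219.71863423668702 turn [ 0.0008 -0.0003  0.2666] q [ 0.246   0.0004  2.1709  0.      0.9695 -1.3645] F [-0.3195  0.3331 -2.7961] p [446.7342 137.8582 112.0324] w 45.893388644079174 t 7.8167
```

View pics/d5.png

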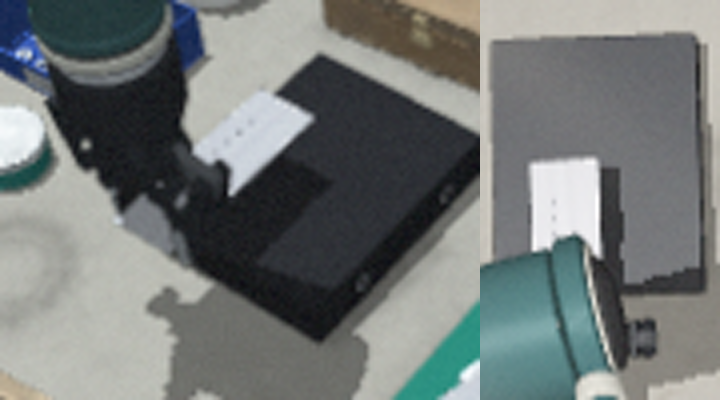

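The coupon is lifted clear. I'll triangulate its far corners, scene (262,91) and (313,118) against top (50,163) and (118,157), to check for droop.

Run:
```python
from m import *
a=snap('scene');b=snap('top')
A=lambda x,y:((x+.5)/4-.5+140,(y+.5)/4-.5+140)
B=lambda x,y:((x+.5)/4-.5+190,(y+.5)/4-.5+140)
p=tri(a,A(262,91),b,B(50,163));q=tri(a,A(313,118),b,B(118,157));print(p,q,(p[0]+q[0])/2)
# pile far/near, and cheeks re-check: end coupon tri of pile near corners
J=lambda x,y:(x/6.66-.5+272,y/6.66-.5+140); S=lambda x,y:((x-333)/5-.5+235,y/5-.5+165)
for s,t in(((385,390),(57,523)),((441,456),(165,548))): print(tri(a,S(*s),b,J(*t)))
```

```text
(array([576.4, 167.2, 110.4]), np.float64(0.861244922942401)) (array([579.1, 118.9, 110.9]), np.float64(4.628514819926382)) [577.7 143.1 110.7]
(array([467.1, -61.4,  44.4]), np.float64(2.1054238997873527))
(array([ 454.3, -109.4,   45.6]), np.float64(5.399897993114691))
```

>>> step_arm --plan '[[[-0.015,-0.001,0],[0,0,0.02],0.3],[[-0.04,-0.002,0],[0,0,0.05],0.3],[[-0.07,-0.004,0],[0,0,0.085],0.3],[[-0.1,-0.006,0],[0,0,0.12],0.3],[[-0.13,-0.008,0],[0,0,0.16],0.3],[[-0.16,-0.01,0],[0,0,0.2],0.3],[[-0.19,-0.012,0],[0,0,0.235],0.3],[[-0.21,-0.0134,0],[0,0,0.255],0.3],[[-0.2193,-0.0134,0],[0,0,0.2666],0.3],[[-0.2193,-0.0134,0],[0,0,0.2666],0.3]]'

```text
t: 8.85
tool_pos: [441.7, -83.3, 111.2]
ee_rot: [[0.228, 0.974, -0.001], [0.974, -0.228, -0.0], [-0.0, -0.001, -1.0]]
contact_force: [-0.2, 0.6, -2.0]
width: 46.1
```

>>> step_arm --plan '[[[0,0,0],[0,0,0],0.3],[[0,0,0],[0,0,0],0.3]]'

```text
t: 9.02
tool_pos: [441.7, -80.9, 111.3]
ee_rot: [[0.224, 0.975, -0.001], [0.975, -0.224, 0.001], [0.001, -0.001, -1.0]]
contact_force: [0.1, -0.1, -1.7]
width: 46.1
```

```bash
python3 go.py 442 -81.8 70 77
python3 - <<'E'
from m import *
a=snap('scene');b=snap('top')
c=cv2.resize(a['image'][165:265,225:325],None,fx=4,fy=4,interpolation=cv2.INTER_CUBIC)
e=cv2.resize(b['image'][140:240,250:330],None,fx=4,fy=4,interpolation=cv2.INTER_CUBIC)
cv2.imwrite('pics/d6.png',cv2.hconcat([c,e])[:,:,::-1])
E
```

```text
shift [-0.0008  0.0006  0.0413] dist 41.28317352941312 turn [-0.0011 -0.0005  0.0007] q [-0.237  -0.034   2.2062  0.0006  0.9704 -1.582 ] F [ 0.1477 -0.0825 -1.6782] p [441.6639 -80.8925 111.2718] w 46.067110681546914 t 9.0167
```

View pics/d6.png

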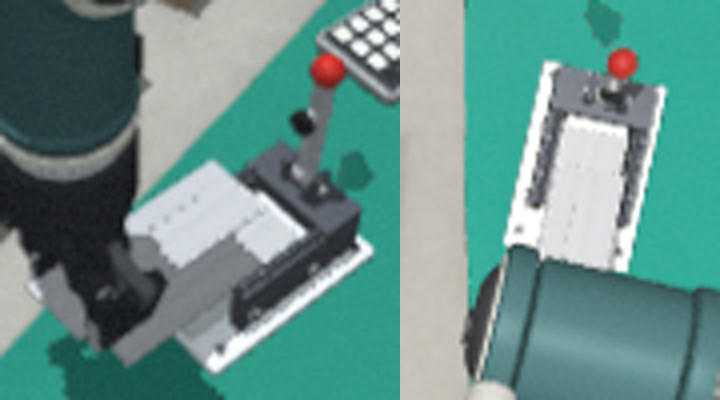

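In the scene crop the held coupon's far corners are at (215,160) and (265,197), over the jig. I'll check its centreline against the jig axis (n offset 19.8).

Run:
```python
from m import *
a=snap('scene');d=np.array([.9744,-.225]);n=np.array([.225,.9744])
for z in(107,110,113):
  P=np.array([onz(a,(x+.5)/4-.5+225,(y+.5)/4-.5+165,z)[:2] for x,y in((215,160),(265,197))]);m=P.mean(0);print(z,P,m@n,m@d,np.linalg.norm(P[0]-P[1]))
print('grip',np.array([441.7,-80.9])@n,np.array([441.7,-80.9])@d)
# cheek inner edges from the top image: dark pixels per row
b=snap('top');g=cv2.cvtColor(b['image'],cv2.COLOR_RGB2GRAY)
for v in(172,176,180): print(v,g[v,278:316])
```

```text
107 [[ 577.8  -84.9]
 [ 572.4 -126.9]] 26.22729435254784 584.1882587469553 42.385153670240555
110 [[ 575.8  -86.1]
 [ 570.4 -128. ]] 24.654338822964792 582.5206048802867 42.20439439219397
113 [[ 573.8  -87.4]
 [ 568.5 -129. ]] 23.081383293381716 580.8529510136179 42.02363511414742
grip 20.553539999999984 448.59498
172 [135 134 134 144 230 255 250 185 116 112  78 108 150 226 226 227 234 219
 233 249 232 255 254 254 255 255 255 255 218  62  70  81  96 105 183 255
 204 135]
176 [133 132 139 201 255 255 231 118 121  94 105 159 234 227 226 226 224 227
 226 226 224 224 224 226 225 225 226 223 215  68  98  75  97 139 216 208
 134 134]
180 [131 136 187 255 255 255 108 123 101  91 162 229 202 226 225 220 220 227
 228 227 223 225 225 226 227 225 224 203  63  95  92 131 173 255 245 133
 135 133]
```

>>> step_arm --plan '[[[-0.0007,0,0.015],[0,0,0],0.3],[[-0.0007,0,0.03],[0,0,0],0.3],[[-0.0007,0,0.045],[0,0,0],0.3],[[-0.0007,0,0.053],[0,0,0],0.3],[[-0.0007,0,0.056],[0,0,0],0.3],[[-0.0007,0,0.056],[0,0,0],0.3],[[-0.0007,0,0.056],[0,0,0],0.3]]'

```text
t: 9.8
tool_pos: [442.2, -82.4, 56.1]
ee_rot: [[0.225, 0.974, 0.0], [0.974, -0.225, -0.0], [0.0, 0.001, -1.0]]
contact_force: [0.5, -0.2, -1.8]
width: 46.3
```

>>> step_arm --plan '[[[0,0,0.002],[0,0,0],0.3],[[0,0,0.004],[0,0,0],0.3],[[0,0,0.006],[0,0,0],0.3],[[0,0,0.006],[0,0,0],0.3],[[0,0,0.006],[0,0,0],0.3]]'

```text
t: 10.22
tool_pos: [441.8, -82.5, 49.7]
ee_rot: [[0.225, 0.974, -0.0], [0.974, -0.225, 0.0], [-0.0, -0.0, -1.0]]
contact_force: [0.2, 0.0, -2.6]
width: 45.9
```

>>> step_arm --plan '[[[0,0,0.002],[0,0,0],0.3],[[0,0,0.004],[0,0,0],0.3],[[0,0,0.005],[0,0,0],0.3],[[0,0,0.005],[0,0,0],0.3],[[0,0,0.005],[0,0,0],0.3]]'

```text
t: 10.63
tool_pos: [442.0, -82.6, 44.8]
ee_rot: [[0.225, 0.974, 0.0], [0.974, -0.225, -0.0], [-0.0, 0.0, -1.0]]
contact_force: [0.9, 0.5, -1.0]
width: 46.0
```

```bash
python3 go.py 442 -81.8 43 77
python3 - <<'E'
from m import *
a=snap('scene');b=snap('top')
c=cv2.resize(a['image'][165:265,225:325],None,fx=4,fy=4,interpolation=cv2.INTER_CUBIC)
e=cv2.resize(b['image'][140:240,250:330],None,fx=4,fy=4,interpolation=cv2.INTER_CUBIC)
cv2.imwrite('pics/d7.png',cv2.hconcat([c,e])[:,:,::-1])
E
```

```text
shift [ 0.0007 -0.0002  0.0018] dist 1.947133557567154 turn [ 0.0003  0.     -0.    ] q [-0.2401  0.0696  2.2514  0.      0.8203 -1.5839] F [ 0.9004  0.5148 -0.977 ] p [441.9894 -82.5528  44.7957] w 45.99015287437278 t 10.6333
```

View pics/d7.png

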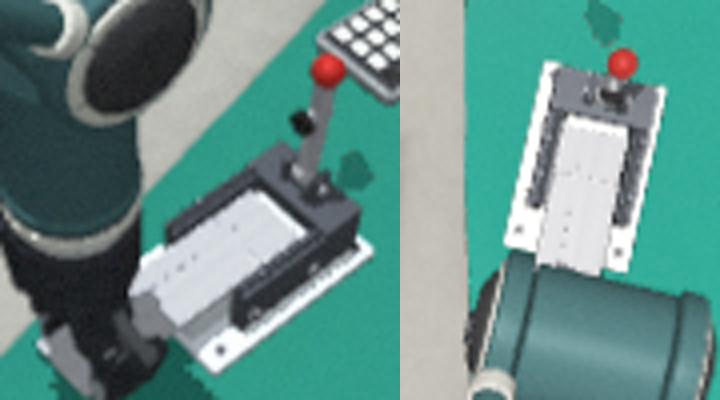

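The coupon lies between the cheeks on the pile: in the top crop it runs from about (545,255) to its far-end edge near y 180. I'll lower it the last bit by feel.

>>> step_arm --plan '[[[0,0,0.001],[0,0,0],0.3],[[0,0,0.002],[0,0,0],0.3],[[0,0,0.002],[0,0,0],0.3],[[0,0,0.002],[0,0,0],0.3]]'

```text
t: 11.07
tool_pos: [442.0, -82.6, 42.9]
ee_rot: [[0.225, 0.974, 0.0], [0.974, -0.225, -0.0], [-0.0, 0.0, -1.0]]
contact_force: [-0.9, 0.4, 2.0]
width: 46.1
```

>>> step_arm --plan '[[[0,0,0.001],[0,0,0],0.3],[[0,0,0.001],[0,0,0],0.58],[[0,0,0.001],[0,0,0],0.62],[[0,0,0.001],[0,0,0],0.7],[[0,0,0.001],[0,0,0],0.8],[[0,0,0.001],[0,0,0],0.8],[[0,0,0.001],[0,0,0],0.8]]' --force 60

```text
t: 11.65
tool_pos: [441.7, -82.5, 41.6]
ee_rot: [[0.225, 0.974, -0.0], [0.974, -0.225, 0.0], [0.0, -0.0, -1.0]]
contact_force: [-0.5, -0.0, 0.2]
width: 68.2
```

>>> step_arm --plan '[[[0,-0.005,0],[0,0,0],0.8],[[0,-0.012,0],[0,0,0],0.8],[[0,-0.022,0],[0,0,0],0.8],[[0,-0.034,0],[0,0,0],0.8],[[0,-0.042,-0.004],[0,0,0],0.8],[[0,-0.042,-0.005],[0,0,0],0.28],[[0,-0.042,-0.005],[0,0,0],0.28],[[0,-0.042,-0.005],[0,0,0],0.28],[[0,-0.042,-0.005],[0,0,0],0.28],[[0,-0.042,-0.005],[0,0,0],0.28]]'

```text
t: 12.48
tool_pos: [401.5, -73.2, 46.9]
ee_rot: [[0.225, 0.974, 0.001], [0.974, -0.225, -0.0], [0.0, 0.001, -1.0]]
contact_force: [-0.5, 0.5, -0.8]
width: 23.7
```

```bash
python3 go.py 410 -74 47 77
python3 - <<'E'
from m import *
a=snap('scene');b=snap('top')
c=cv2.resize(a['image'][165:265,225:325],None,fx=4,fy=4,interpolation=cv2.INTER_CUBIC)
e=cv2.resize(b['image'][140:240,250:330],None,fx=4,fy=4,interpolation=cv2.INTER_CUBIC)
cv2.imwrite('pics/d8.png',cv2.hconcat([c,e])[:,:,::-1])
E
```

```text
shift [ 0.0011  0.0085 -0.0001] dist 8.559517935251664 turn [ 0.0007 -0.     -0.0001] q [-0.2414 -0.0137  2.3325  0.      0.8221 -1.5853] F [-0.4665  0.4925 -0.754 ] p [401.4776 -73.2064  46.9367] w 23.721996873556154 t 12.4833
```

>>> step_arm --plan '[[[0.001,0.005,0],[0,0,0],0.28],[[0.001,0.01,0],[0,0,0],0.28],[[0.001,0.014,0],[0,0,0],0.28],[[0.001,0.018,0],[0,0,0],0.28],[[0.001,0.022,0],[0,0,0],0.28],[[0.001,0.026,0],[0,0,0],0.28],[[0.001,0.03,0],[0,0,0],0.28],[[0.001,0.034,0],[0,0,0],0.28],[[0.001,0.037,0],[0,0,0],0.28],[[0.001,0.04,0],[0,0,0],0.28]]'

```text
t: 13.42
tool_pos: [440.3, -81.1, 46.7]
ee_rot: [[0.225, 0.974, -0.0], [0.974, -0.225, 0.0], [-0.0, -0.0, -1.0]]
contact_force: [-1.1, -0.4, -0.2]
width: 23.8
```

>>> step_arm --plan '[[[0,0.002,0],[0,0,0],0.28],[[0,0.004,0],[0,0,0],0.28],[[0,0.005,0],[0,0,0],0.28],[[0,0.006,0],[0,0,0],0.28],[[0,0.007,0],[0,0,0],0.28],[[0,0.008,0],[0,0,0],0.28]]'

```text
t: 13.92
tool_pos: [447.8, -82.9, 46.7]
ee_rot: [[0.225, 0.974, -0.0], [0.974, -0.225, -0.0], [-0.0, -0.0, -1.0]]
contact_force: [-0.1, 0.2, 0.1]
width: 23.5
```

>>> step_arm --plan '[[[0,0.001,0],[0,0,0],0.28],[[0,0.002,0],[0,0,0],0.28],[[0,0.003,0],[0,0,0],0.28],[[0,0.004,0],[0,0,0],0.28],[[0,0.005,0],[0,0,0],0.28],[[0,0.006,0],[0,0,0],0.28]]'

```text
t: 14.42
tool_pos: [453.6, -84.2, 46.6]
ee_rot: [[0.225, 0.974, -0.0], [0.974, -0.225, 0.0], [-0.0, -0.0, -1.0]]
contact_force: [-1.4, 0.4, 0.8]
width: 23.8
```

>>> step_arm --plan '[[[0,0.001,0],[0,0,0],0.28],[[0,0.002,0],[0,0,0],0.28],[[0,0.003,0],[0,0,0],0.28],[[0,0.003,0],[0,0,0],0.28]]'

```text
t: 14.75
tool_pos: [456.9, -85.0, 46.7]
ee_rot: [[0.225, 0.974, 0.0], [0.974, -0.225, -0.0], [-0.0, 0.0, -1.0]]
contact_force: [-0.6, 0.7, -0.4]
width: 23.8
```

>>> step_arm --plan '[[[0,0.001,0],[0,0,0],0.28],[[0,0.002,0],[0,0,0],0.28],[[0,0.003,0],[0,0,0],0.28],[[0,0.003,0],[0,0,0],0.28]]'

```text
t: 15.08
tool_pos: [458.0, -85.1, 46.2]
ee_rot: [[0.225, 0.974, -0.004], [0.974, -0.225, 0.001], [0.0, -0.004, -1.0]]
contact_force: [-5.6, 0.4, 2.2]
width: 23.9
```

>>> step_arm --plan '[[[0,0.001,0],[0,0,0],0.28],[[0,0.002,0],[0,0,0],0.28],[[0,0.003,0],[0,0,0],0.28],[[0,0.003,0],[0,0,0],0.28]]'

```text
t: 15.42
tool_pos: [458.2, -85.1, 45.3]
ee_rot: [[0.225, 0.974, -0.009], [0.974, -0.225, 0.002], [0.0, -0.01, -1.0]]
contact_force: [-11.9, 3.1, 5.4]
width: 24.4
```

>>> step_arm --plan '[[[0,0.001,0],[0,0,0],0.28],[[0,0.002,0],[0,0,0],0.28],[[0,0.002,0],[0,0,0],0.28]]'

```text
t: 15.67
tool_pos: [458.3, -85.1, 44.8]
ee_rot: [[0.225, 0.974, -0.013], [0.974, -0.225, 0.003], [0.0, -0.014, -1.0]]
contact_force: [-13.6, 4.4, 6.9]
width: 23.5
```

>>> step_arm --plan '[[[0,-0.004,0],[0,0,0],0.28],[[0,-0.01,0],[0,0,0],0.28],[[0,-0.025,0],[0,0,0],0.28],[[0,-0.04,-0.015],[0,0,0],0.1],[[0,-0.04,-0.05],[0,0,0],0],[[0,-0.04,-0.09],[0,0,0],0],[[0,-0.04,-0.125],[0,0,0],0],[[0,-0.04,-0.125],[0,0,0],0]]'

```text
t: 16.33
tool_pos: [431.7, -79.2, 180.4]
ee_rot: [[0.225, 0.974, 0.017], [0.974, -0.225, -0.004], [-0.0, 0.017, -1.0]]
contact_force: [1.5, -0.9, 0.6]
width: -0.3
```

```bash
python3 go.py 430 -84 170 77
python3 - <<'E'
from m import *
a=snap('scene','s9.png');b=snap('top','t9.png')
c=cv2.resize(a['image'][165:265,225:325],None,fx=4,fy=4,interpolation=cv2.INTER_CUBIC)
e=cv2.resize(b['image'][140:240,250:330],None,fx=4,fy=4,interpolation=cv2.INTER_CUBIC)
cv2.imwrite('pics/d9.png',cv2.hconcat([c,e])[:,:,::-1])
ra=red(a,(290,170,325,205));rb=red(b,(295,145,315,165));print(tri(a,ra[0],b,rb[0]))
E
```

```text
shift [-0.0051 -0.0007  0.0104] dist 11.59478256645596 turn [0.0173 0.0002 0.    ] q [-0.2382 -0.1511  2.1707  0.      1.1047 -1.5822] F [ 1.5059 -0.855   0.5874] p [431.6712 -79.1876 180.4157] w -0.3167980183150668 t 16.3333
(array([ 638.4, -125.7,  168.1]), np.float64(2.0181457431001246))
```

View pics/d9.png

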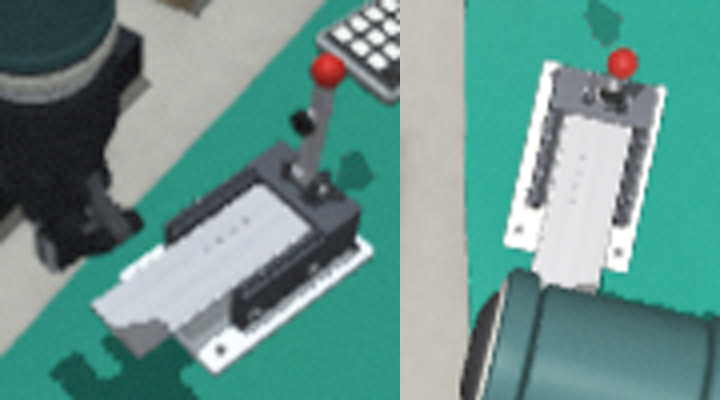

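The pack is square between the cheeks, and the top coupon's far end is at the stop. The push stalled at 14 N. The knob has not moved (scene (327,70), top (622,63)), so next I'll go over and behind it.

>>> step_arm --plan '[[[0,0,-0.015],[0,0,0],0],[[0,0.01,-0.035],[0,0,0],0],[[0,0.035,-0.05],[0,0,0],0],[[0,0.07,-0.05],[0,0,0],0],[[0,0.105,-0.05],[0,0,0],0],[[0,0.14,-0.05],[0,0,0],0],[[0.001,0.175,-0.05],[0,0,0],0],[[0.001,0.21,-0.05],[0,0,0],0],[[0.001,0.235,-0.05],[0,0,0],0],[[0.001,0.25,-0.05],[0,0,0],0]]'

```text
t: 17.27
tool_pos: [671.3, -133.5, 218.6]
ee_rot: [[0.225, 0.974, -0.002], [0.974, -0.225, 0.0], [-0.0, -0.002, -1.0]]
contact_force: [-0.6, 0.3, -0.5]
width: 0.0
```

>>> step_arm --plan '[[[0,0,0],[0,0,0],0],[[0,0,0],[0,0,0],0]]'

```text
t: 17.43
tool_pos: [668.7, -132.9, 218.9]
ee_rot: [[0.225, 0.974, -0.004], [0.974, -0.225, 0.001], [-0.0, -0.004, -1.0]]
contact_force: [0.6, 0.3, -0.5]
width: -0.2
```

>>> step_arm --plan '[[[0,0.002,0.015],[0,0,0],0],[[0,0.002,0.03],[0,0,0],0],[[0,0.002,0.04],[0,0,0],0],[[0,0.002,0.042],[0,0,0],0],[[0,0,0.042],[0,0,0],0]]'

```text
t: 17.85
tool_pos: [667.7, -132.6, 177.6]
ee_rot: [[0.225, 0.974, -0.003], [0.974, -0.225, 0.001], [0.0, -0.003, -1.0]]
contact_force: [0.4, 0.2, 0.0]
width: 0.1
```

>>> step_arm --plan '[[[0,-0.006,0],[0,0,0],0],[[0,-0.012,0],[0,0,0],0],[[0,-0.018,-0.001],[0,0,0],0],[[0,-0.024,-0.002],[0,0,0],0],[[0,-0.03,-0.002],[0,0,0],0],[[0,-0.034,-0.002],[0,0,0],0]]'

```text
t: 18.35
tool_pos: [635.7, -125.2, 182.6]
ee_rot: [[0.225, 0.974, 0.001], [0.974, -0.225, -0.0], [-0.0, 0.001, -1.0]]
contact_force: [0.5, -0.7, 1.1]
width: 0.3
```

Run:
```python
from m import *
a=snap('scene');s=sense();print(s['tool_pos'],s['contact_force'])
print('knob px',red(a,(275,165,330,230)))
for th in(95,90,85,80,75,70,65):
    t=np.radians(th);al=643.6-100*np.cos(t);print(th,proj(a,(al*.9744+20.8*.225,-al*.225+20.8*.9744,67+100*np.sin(t))))
```

```text
[ 635.1 -125.   182.3] [-1.  -0.1  1. ]
knob px (array([299.9, 187.2]), np.int32(46))
95 [307.6 181.8]
90 [305.1 183.4]
85 [302.5 185.2]
80 [300.  187.3]
75 [297.4 189.5]
70 [294.9 191.8]
65 [292.4 194.4]
```

The knob tracks my model exactly, now at 80°. Continuing.

>>> step_arm --plan '[[[0,-0.006,0.001],[0,0,0],0],[[0,-0.012,0.004],[0,0,0],0],[[0,-0.018,0.007],[0,0,0],0],[[0,-0.024,0.01],[0,0,0],0],[[0,-0.03,0.013],[0,0,0],0],[[0,-0.036,0.017],[0,0,0],0],[[0,-0.042,0.021],[0,0,0],0],[[0,-0.046,0.024],[0,0,0],0],[[0,-0.046,0.024],[0,0,0],0]]'

```text
t: 19.15
tool_pos: [589.6, -114.6, 156.3]
ee_rot: [[0.225, 0.974, -0.003], [0.974, -0.225, 0.001], [0.0, -0.003, -1.0]]
contact_force: [0.6, -0.2, 1.1]
width: 0.1
```

```bash
cat > ang.py <<'E'
from m import *
a=snap('scene');s=sense();print(s['t'],s['tool_pos'],s['contact_force'],'along',s['tool_pos'][0]*.9744-s['tool_pos'][1]*.225,s['tool_pos'][0]*.225+s['tool_pos'][1]*.9744)
k,n=red(a,(260,165,330,255));T=np.radians(np.arange(-10,100))
P=np.array([proj(a,((643.6-100*np.cos(t))*.9744+20.8*.225,-(643.6-100*np.cos(t))*.225+20.8*.9744,67+100*np.sin(t))) for t in T])
e=np.linalg.norm(P-k,axis=1);i=e.argmin();print('knob',k,n,'angle',i-10,'err px',e[i])
E
python3 ang.py
```

```text
19.2 [ 590.3 -114.7  156.9] [-0.7 -0.6 -0.6] along 600.9835093482512 21.030938165071163
knob [284.7 203. ] 45 angle 49 err px 0.2660954465443855
```

>>> step_arm --plan '[[[0,0.003,-0.012],[0,0,0],0],[[0,0.003,-0.028],[0,0,0],0],[[0,-0.01,-0.028],[0,0,0],0],[[0,-0.022,-0.026],[0,0,0],0],[[0,-0.027,-0.02],[0,0,0],0],[[0,-0.028,-0.014],[0,0,0],0],[[0,-0.032,-0.008],[0,0,0],0],[[0,-0.036,0],[0,0,0],0],[[0,-0.04,0.008],[0,0,0],0],[[0,-0.043,0.014],[0,0,0],0]]'

```text
t: 20.03
tool_pos: [548.8, -105.2, 142.2]
ee_rot: [[0.225, 0.974, -0.001], [0.974, -0.225, 0.0], [0.0, -0.001, -1.0]]
contact_force: [-0.9, -0.2, 0.2]
width: 0.1
```

```bash
python3 ang.py
```

```text
20.0833 [ 547.5 -104.9  140.8] [-1.2 -0.1 -0.2] along 557.0852852422785 21.0057334200456
knob [277.3 216.1] 26 angle 26 err px 0.23805521857560397
```

>>> step_arm --plan '[[[0,-0.004,0.007],[0,0,0],0],[[0,-0.006,0.014],[0,0,0],0],[[0,-0.008,0.021],[0,0,0],0],[[0,-0.01,0.028],[0,0,0],0],[[0,-0.011,0.034],[0,0,0],0],[[0,-0.012,0.039],[0,0,0],0],[[0,-0.012,0.042],[0,0,0],0],[[0,-0.012,0.042],[0,0,0],0]]'

```text
t: 20.75
tool_pos: [537.3, -102.5, 100.8]
ee_rot: [[0.225, 0.974, -0.001], [0.974, -0.225, 0.0], [-0.0, -0.001, -1.0]]
contact_force: [0.1, 0.3, 0.1]
width: -0.1
```

>>> step_arm --plan '[[[0,0,0.001],[0,0,0],0],[[0,0,0.002],[0,0,0],0],[[0,0,0.003],[0,0,0],0],[[0,0,0.003],[0,0,0],0]]'

```text
t: 21.08
tool_pos: [538.0, -102.7, 98.9]
ee_rot: [[0.225, 0.974, 0.001], [0.974, -0.225, -0.0], [-0.0, 0.001, -1.0]]
contact_force: [0.0, 0.3, 0.4]
width: 0.2
```

```bash
python3 ang.py
```

```text
21.1333 [ 538.  -102.7   98.9] [0.5 0.3 0. ] along 547.3229247768006 21.000463062808905
knob [273.2 228.6] 28 angle -2 err px 0.398382212299747
```

>>> step_arm --plan '[[[0,0,0.001],[0,0,0],0],[[0,0,0.002],[0,0,0],0],[[0,0,0.003],[0,0,0],0],[[0,0,0.003],[0,0,0],0]]'

```text
t: 21.47
tool_pos: [537.6, -102.6, 95.5]
ee_rot: [[0.225, 0.974, -0.0], [0.974, -0.225, 0.0], [-0.0, -0.0, -1.0]]
contact_force: [0.2, 0.4, 0.3]
width: -0.1
```

>>> step_arm --plan '[[[0,0,0.001],[0,0,0],0],[[0,0,0.002],[0,0,0],0],[[0,0,0.003],[0,0,0],0],[[0,0,0.003],[0,0,0],0]]'

```text
t: 21.8
tool_pos: [537.9, -102.7, 94.5]
ee_rot: [[0.225, 0.974, -0.0], [0.974, -0.225, -0.0], [-0.0, -0.0, -1.0]]
contact_force: [-4.2, 0.5, 12.3]
width: 0.4
```

The foot meets the pack at TCP z 94.5, where 95 was predicted for level. Retreating.

>>> step_arm --plan '[[[0,0,-0.005],[0,0,0],0],[[0,0,-0.02],[0,0,0],0],[[0,0,-0.045],[0,0,0],0],[[0,0,-0.08],[0,0,0],0],[[0,0,-0.115],[0,0,0],0],[[0.03,-0.02,-0.13],[0,0,0],0],[[0.065,-0.03,-0.13],[0,0,0],0],[[0.1,-0.04,-0.13],[0,0,0],0],[[0.135,-0.05,-0.13],[0,0,0],0],[[0.17,-0.06,-0.13],[0,0,0],0]]'

```text
t: 22.63
tool_pos: [517.2, 77.9, 223.1]
ee_rot: [[0.226, 0.974, 0.001], [0.974, -0.226, 0.0], [0.0, 0.001, -1.0]]
contact_force: [0.8, -0.6, -0.4]
width: -0.1
```

>>> step_arm --plan '[[[0.03,0,0],[0,0,0],0],[[0.06,0,0],[0,0,0],0],[[0.09,0,0],[0,0,0],0],[[0.12,0,0],[0,0,0],0],[[0.12,0,0],[0,0,0],0],[[0.12,0,0],[0,0,0],0]]'

```text
t: 23.13
tool_pos: [544.4, 194.8, 222.3]
ee_rot: [[0.222, 0.975, -0.0], [0.975, -0.222, -0.0], [-0.0, -0.0, -1.0]]
contact_force: [-0.4, 0.7, 0.7]
width: 0.1
```

```bash
python3 ang.py
python3 - <<'E'
from m import *
a=snap('scene');b=snap('top');print(sense()['contact_force'])
c=cv2.resize(a['image'][165:265,225:325],None,fx=4,fy=4,interpolation=cv2.INTER_CUBIC)
e=cv2.resize(b['image'][140:240,250:330],None,fx=4,fy=4,interpolation=cv2.INTER_CUBIC)
f=cv2.resize(a['image'],(267,200),interpolation=cv2.INTER_AREA);g=cv2.resize(b['image'],(267,200),interpolation=cv2.INTER_AREA)
r=cv2.copyMakeBorder(cv2.hconcat([f,g]),0,0,0,186,0)
cv2.imwrite('pics/fin.png',cv2.vconcat([cv2.hconcat([c,e]),r])[:,:,::-1])
E
```

```text
23.1833 [544.2 193.7 222.2] [-0.2 -0.1 -0.4] along 486.68242189318454 311.17967456780565
knob [273.2 228.4] 42 angle -1 err px 0.3749485395525328
[-0.6 -1.1 -0.2]
```

View pics/fin.png

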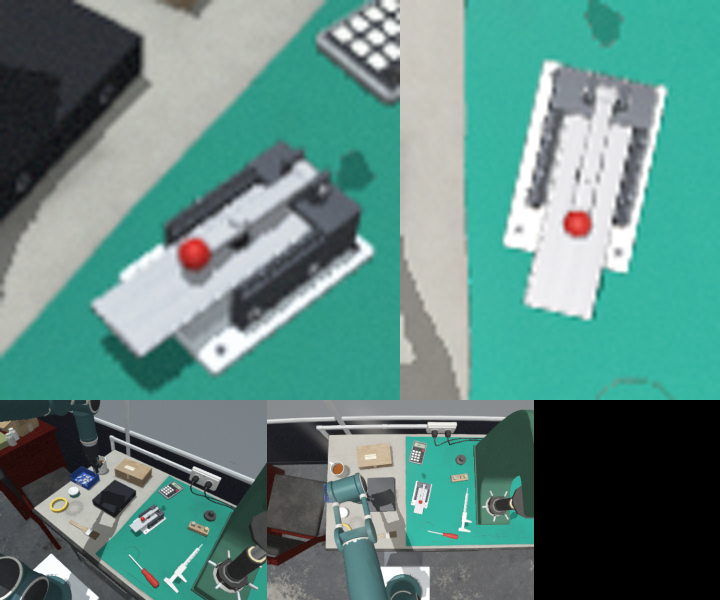

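The final picture shows the arm down with its knob at scene (194,253) and its foot on the pack. The three near ends look flush, running from (527,303) to (592,318) in the top crop. The bystanders are in place and the robot is clear, so I'm handing in.

```bash
python3 -c "
from bench import *
print(job_done())"
```

```text
the job is handed in; nothing more can be done
None
```

I finished the job and handed it in at about 23 s, well under the 56 s limit; `job_done()` gives no verdict. I dragged the loose coupon about 54 mm out over the granite's near edge, pinched it by its long sides and laid it on the two in the jig. I then pushed all three back against the stop and swung the hold-down arm down onto the pack.

**What the last checks showed**
- **Coupons at the stop:** the final push stalled at about 14 N with no further movement. In the last pictures the pack lies between the cheeks and its near ends look flush.
- **Hold-down arm:** it stopped at TCP height 94.5 mm with a 12 N contact, against 95 mm predicted for level. The camera put its angle at −1° (resolution about 1–2°).
- **Surroundings:** the bystanders look unmoved, and the robot is clear of everything.

**What disagreed**
- **Stop position:** the stop was about 2.5 mm further back than my first camera estimate, so I relied on feel.
- **Grip opening:** the gripper read about 46–47 mm on the 50 mm coupon, but the hold was steady.
- **Droop:** the coupon's far end hung a few millimetres low while carried, and it levelled out when laid down.

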